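# Stand a sawn rock slab on end against the fence of an angle stand

## Robot

A 6-joint arm with a two-finger parallel gripper is mounted at the origin on a cart in front of the work surface, level with it; the furniture and walls round the work are solid. World frame = base frame: x ahead of the robot, y to its left, z up, the work surface at z = 0. Lengths are in m, angles in degrees, forces in N, time in s.
With the tool pointing down it reaches from about 0.25 to 0.725 m from the base axis. Payload 9.7 kg.
Tool frame: the origin (TCP) lies between the finger pads; the fingertips stand 25 mm ahead of it and the grasp point (between the pads) lies 6 mm ahead of it; z points along the fingers, y is the line along which they close (so a half turn about z gives the same grasp; the last joint's range is limited). The gripper opens to 85 mm and grips with 20 to 120 N. Pads are 22 mm wide; open, the fingers measure 114 mm over their backs; the gripper's body (76 mm by 85 mm) begins 54 mm behind the grasp point. The pads swing forward as they close: fully open they stand 13 mm farther back than shut.
Start: joints at [-71.276, 4.979, 10.078, 95.1, 0, 90], TCP at [0.177, -0.521, 0.256] pointing down, gripper open.
Joint ranges: [-179.16, 179.16], [-48.56, 103.87], [-65.8, 70.77], [-126.05, 130.52], [-82.76, 87.17], [-180, 180]. Speed limits (degrees/s): [127.2, 127.2, 147.25, 180, 180, 180].

## Interface

Orientations are given as [roll, pitch, yaw] about the fixed x, y, z axes, in that order (R = Rz(yaw) Ry(pitch) Rx(roll)).
In Python, from workcell import bot gives the robot as it stands.
- The arm moves only by the shell command python3 drive.py 'ROWS' [FORCE]. ROWS is one flat JSON list of numbers that holds 1 to 5 rows one after another, with no inner brackets; each row has 5 numbers: dx, dy, dz in m, then a turn about the tool's z in degrees, then the finger opening in m; each row is the pose to reach, as a shift and turn from the pose commanded when the command began, along the tool's axes at that moment; what a row does not reach only later rows make up. A row lasts 1/12 s, in which the tool goes at most 0.0417 m and 7.16 degrees, less where a joint would pass 70% of its speed; a pose out of reach is approached as far as the arm can. The fingers move at their own pace and stop on an object; FORCE is the grip in N (left out, the last holds). Time passes only in rows, so rows that do not move let the fingers close. It prints the time, the measured TCP pose, the force, the opening and the grip force at its end. Input that does not fit is refused with a message, and nothing moves.
- bot.get_obs(): the state, without advancing time (a new reading comes with each control period).
- bot.camera(name): name is "scene" or "top"; returns the picture (384x512x3 uint8, blue, green, red); there is no depth.
- bot.camera_info(name): a dict with "mtx" (3x3 intrinsics, pixels), "k1" (the pictures are not rectified: a ray, as slopes to the right and down, at radius r is drawn at 1 + k1 r^2 times it, then the intrinsics apply), "extrinsics" (4x4, takes a point from camera to world coordinates). Camera axes: x right, y down, z forward; pixel columns grow to the right and rows downward; lengths in m; the calibration is good to about 2 mm. A picture is of the moment at which its call begins. camera_info takes no time and is no camera call.
- bot.job_done(): hands the job in; it is judged then, once.
The state is a dict: "time": time; "q": joint angles; "qd": joint speeds; "joint_efforts": joint torques, N m; "ee_pos": TCP position; "tcp_rot": TCP orientation; "wrist_force": force on the tool from outside, world axes, zero at the start; "torque": the same for the moment, N m; "opening": finger opening in m; "grasp_force": force on a finger pad.
Only numpy, scipy, OpenCV 4.12 (cv2) and the standard library are available. Lean on these libraries where they do the work, as an engineer would, in place of code of your own. Each camera call takes 0.05 s, during which the arm holds its last target. There are 200 camera calls.

## Task

Stand the sawn rock slab upright on its square-cut short end on the base plate of the angle stand, with a broad face flush against the upright fence and the slab centred on the fence, so that the sawn face can be photographed. Set it down and push it home gently, leave it standing by itself, and do not disturb the rough brown rock or the dropper bottle beside the work.

Things in the scene. Friction and masses are not known exactly. Their poses are not given: they have to be found in the camera images.
- slab: Grey stone slab lying flat, 120 long, 60 wide, 20 thick, 150 to 310 g, balanced at its middle. Origin: middle of its underside as it lies. +x along its length to the square end (60 from the origin; starts facing the robot's left), -x to the half-round end (radius 30), z through the thickness. Long sides straight from x = -30 to +60: grip there. Either broad face may meet the fence.
- slab_foot (a point): Centre of the slab's square-cut 60 x 20 mm end (x = 60, z = 10 mm in the slab's frame); axes as the slab's. The slab is to stand on this end.
- stand: Angle stand fixed to the desk: aluminium base plate 120 x 120 x 10 mm with a dark upright fence. Origin: middle of the plate's underside. z up, +x to the fence, towards the robot's left. The fence's flat front face is at x = +20, looks along -x, is 50 wide, 10 to 102 above the desk, ribs behind it. The plate in front of it is flat and free. All rigid.
- seat (a point): On the plate's top (10 mm above the desk) at the foot of the fence's front face, in the middle of its width; axes as the stand's. Slab home: slab_foot is 10 mm in front of this point (half the slab's thickness).
- rock: Bystander: rough speckled brown-black rock, 54 x 59 x 32 mm, lying loose. Origin: middle of its underside.
- bottle: Bystander: white dropper bottle with a red cap, 29 mm in diameter, 66 mm tall, standing loose near the robot (a like one at the back of the desk is not meant). Origin: middle of its underside.

How it is judged (in metres and radians):
At the end, for the whole second after the job is handed in: The slab stands at rest on its square end on the stand's base plate, upright within 2 degrees, a broad face parallel to the fence within 3 degrees and its foot no more than 2.5 mm off the fence, centred left to right on the fence within 12 mm (angle between the x axis of slab and the z axis of stand, either way round below 0.035 rad and angle between the z axis of slab and the x axis of stand, either way round below 0.05 rad and x of slab_foot in the frame of seat between -0.0125 and -0.0075 m and y of slab_foot in the frame of seat between -0.012 and 0.012 m and z of slab_foot in the frame of seat below 0.0025 m and linear speed of slab below 0.01 m/s); the robot touches nothing.
It fails at once if the slab is banged against the stand (more than 45 N) (contact force between slab and stand above 45 N).
It fails at once if the rough rock is moved by more than 15 mm (distance of rock from where it was at the start of the episode above 0.015 m).
It fails at once if the dropper bottle is moved by more than 15 mm or tipped over (distance of bottle from where it was at the start of the episode above 0.015 m or angle between bottle's own z axis and vertical above 0.3 rad).
It also fails if it takes over 67 s, if anything falls off the work surface, if the arm or the gripper's body presses on something with over 40 N, if the wrist force passes 120 N, or if a joint passes its speed limit or range.

## Working session

There is one attempt and no reset: what is moved stays moved. The work goes in short steps, Python scripts to look and compute and a shell command to move; the robot and the scene stay as the last step left them, time stands still between calls to the robot, and variables do not carry over. Pictures are saved under pics/ and viewed, at most 10 in all, crops included, and the job is handed in when it is done.

```bash
ls; mkdir -p pics; python3 - <<'E'
from workcell import bot
import cv2
for n in("scene","top"):
    cv2.imwrite(f"pics/{n}0.png",bot.camera(n)); i=bot.camera_info(n); print(n,i)
print(bot.get_obs())
E
```

```text
drive.py
pics
workcell.py
scene {'mtx': array([[393.5194796 ,   0.        , 254.88836268],
       [  0.        , 393.5194796 , 199.41382476],
       [  0.        ,   0.        ,   1.        ]]), 'k1': 0.0002221473924461027, 'extrinsics': array([[-0.43507143, -0.59140608,  0.67893423, -0.0578876 ],
       [-0.90019328,  0.26970569, -0.34192235,  0.54547156],
       [ 0.01910253, -0.75993268, -0.64972103,  0.60042542],
       [ 0.        ,  0.        ,  0.        ,  1.        ]])}
top {'mtx': array([[352.22808149,   0.        , 252.45065005],
       [  0.        , 352.22808149, 196.53073575],
       [  0.        ,   0.        ,   1.        ]]), 'k1': -0.08058472201369789, 'extrinsics': array([[-0.02461758, -0.99295293,  0.11592438,  0.4318213 ],
       [-0.99927624,  0.02780501,  0.02595916,  0.26509733],
       [-0.0289995 , -0.11520143, -0.99291876,  0.88774801],
       [ 0.        ,  0.        ,  0.        ,  1.        ]])}
{'time': 0.1, 'q': array([-7.12762156e+01,  5.00777247e+00,  1.00377999e+01,  9.51006613e+01,
       -9.28709823e-04,  8.99994850e+01]), 'qd': array([ 0.05723175, -0.0666346 ,  0.04673514,  0.05272721, -0.06272301,
        0.05641644]), 'joint_efforts': array([ 1.26001800e-03, -5.21558082e+01,  4.65656984e+01,  1.59427605e-02,
        2.88774368e-05,  2.93061021e-05]), 'ee_pos': array([ 0.1764882 , -0.5207132 ,  0.25564495]), 'tcp_rot': array([-1.79929366e+02,  9.28074249e-04,  1.87243006e+01]), 'wrist_force': array([ 0.53814297,  0.33354474, -0.14548357]), 'torque': array([0.01625282, 0.00142911, 0.00563959]), 'grasp_force': 0.0, 'opening': 0.08521692847896171}
```

View pics/scene0.png

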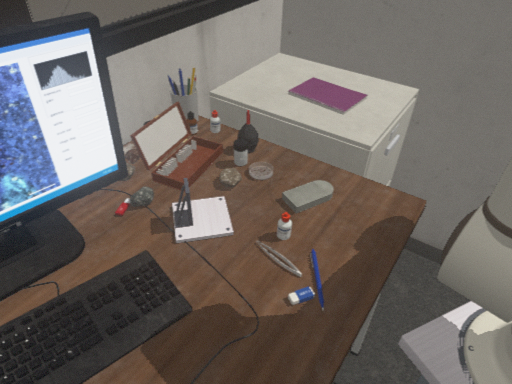

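View pics/top0.png

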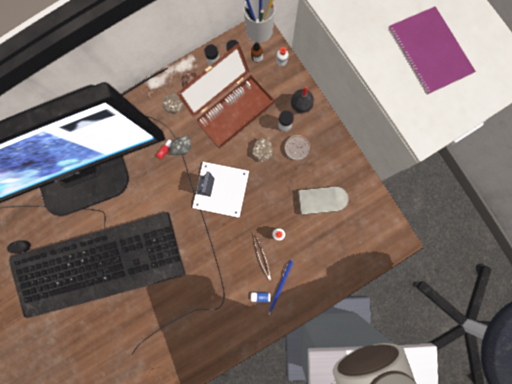

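The scene view shows the slab near (308,195), bottle (285,228), stand (202,215) and rock (230,177). In the top view they are at (323,200), (278,234), (220,190) and (262,149). Next I'll make masks and an enlarged look.

```bash
cat > h.py <<'E'
from workcell import bot
import cv2, numpy as np
I={n:bot.camera_info(n) for n in("scene","top")}
def ray(n,p):
    i=I[n];M=i["mtx"]
    d=(np.array(p,float)-M[:2,2])/M[0,0]; u=d.copy()
    for _ in range(10): u=d/(1+i["k1"]*(u@u))
    E=i["extrinsics"]; return E[:3,3],E[:3,:3]@np.r_[u,1]
def plane(n,p,z):
    o,d=ray(n,p); return o+d*(z-o[2])/d[2]
def tri(ps,pt):
    (o,d),(a,b)=ray("scene",ps),ray("top",pt)
    s=np.linalg.lstsq(np.c_[d,-b],a-o,rcond=None)[0]
    x,y=o+d*s[0],a+b*s[1]; return (x+y)/2,np.linalg.norm(x-y)
def proj(n,P):
    i=I[n];E=i["extrinsics"];c=E[:3,:3].T@(np.array(P)-E[:3,3]);u=c[:2]/c[2]
    return u*(1+i["k1"]*(u@u))*i["mtx"][0,0]+i["mtx"][:2,2]
E
python3 - <<'E'
import cv2,numpy as np
t=cv2.imread("pics/top0.png");s=cv2.imread("pics/scene0.png")
a=cv2.resize(t[125:250,185:360],None,fx=4,fy=4,interpolation=cv2.INTER_CUBIC)
b=cv2.resize(s[150:250,160:345],None,fx=4,fy=4,interpolation=cv2.INTER_CUBIC)
cv2.imwrite("pics/ct.png",a);cv2.imwrite("pics/cs.png",b)
for im,rois in((t,dict(slab=(290,180,65,40),stand=(190,160,62,58))),(s,dict(slab=(275,175,65,42),stand=(165,190,72,55)))):
    for k,(x,y,w,h) in rois.items():
        c=cv2.resize(im[y:y+h,x:x+w],None,fx=4,fy=4,interpolation=cv2.INTER_CUBIC)
        m=cv2.cvtColor(c,cv2.COLOR_BGR2HSV)
        mk=((m[...,1]<70)&(m[...,2]>(100 if k=="slab" else 150))).astype(np.uint8)
        cs,_=cv2.findContours(mk,0,2);q=max(cs,key=cv2.contourArea)
        o=np.array([x,y])-.375
        print(k,cv2.contourArea(q)/16,(cv2.approxPolyDP(cv2.convexHull(q),8,True)[:,0]/4+o).round(1).tolist())
        r=cv2.minAreaRect(q);print((cv2.boxPoints(r)/4+o).round(1).tolist())
E
```

```text
slab 1167.8125 [[347.1, 193.1], [348.1, 201.4], [340.6, 209.9], [300.4, 213.6], [299.4, 189.1], [336.9, 185.9]]
[[297.5, 189.1], [346.9, 184.2], [349.5, 209.8], [300.1, 214.8]]
stand 2025.90625 [[202.4, 160.9], [248.9, 170.4], [238.9, 217.4], [192.1, 207.9]]
[[191.4, 208.2], [201.4, 160.0], [249.6, 170.0], [239.7, 218.2]]
slab 833.46875 [[333.6, 187.9], [329.6, 199.4], [298.4, 206.6], [281.6, 192.4], [317.6, 179.1], [328.9, 181.9]]
[[280.5, 187.4], [331.0, 176.1], [335.9, 198.2], [285.4, 209.5]]
stand 1601.75 [[223.9, 196.1], [232.6, 231.6], [175.9, 239.6], [174.6, 228.4], [190.9, 199.9]]
[[170.0, 202.7], [227.7, 194.1], [233.3, 232.1], [175.6, 240.6]]
```

View pics/ct.png

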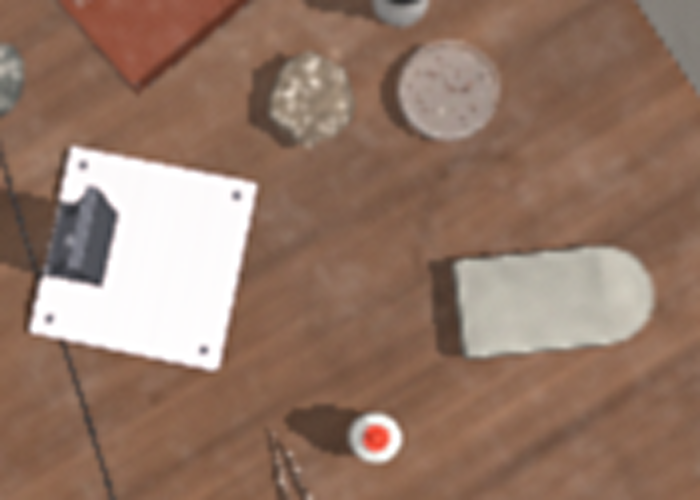

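View pics/cs.png

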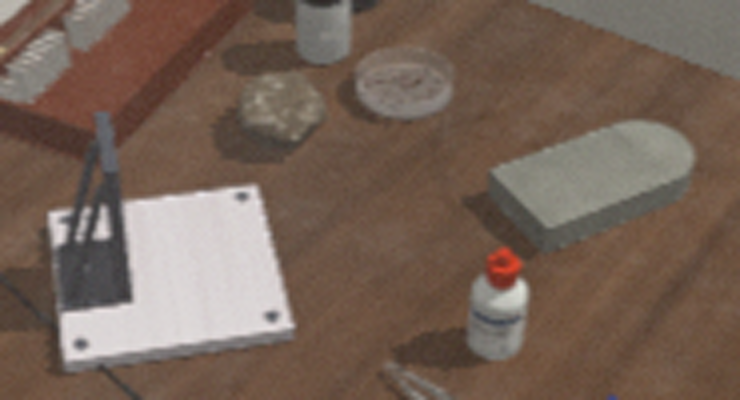

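The crops show the stand's plate corners, the slab's square-end corners, the rock and the bottle clearly. I'll triangulate the matching corners from both views.

```bash
python3 - <<'E'
from h import *
T=lambda u,v:(185+u/4-.375,125+v/4-.375)
S=lambda u,v:(160+u/4-.375,150+v/4-.375)
P={}
for k,s,t in [("slab far",(490,172),(457,260)),("slab near",(543,226),(467,355)),
 ("pTL",(48,211),(70,148)),("pTR",(259,187),(256,184)),("pBR",(293,330),(218,370)),("pBL",(66,362),(30,332)),("cap",(503,255),(376,438)),("rock",(281,105),(311,99))]:
    p,e=tri(S(*s),T(*t)); P[k]=p; print(k,p.round(4),round(e,4))
# top-view planes
c=[plane("top",p,.01) for p in([202.4,160.9],[248.9,170.4],[238.9,217.4],[192.1,207.9])]
c=np.array(c);ctr=c.mean(0);print("plate ctr",ctr.round(4),[np.linalg.norm(c[i]-c[i-1]).round(4) for i in range(4)])
d=(c[0]+c[3]-c[1]-c[2]);a=np.arctan2(d[1],d[0]);print("stand x yaw",np.degrees(a))
# slab contour on z=.02
for n,th in(("top",.02),("scene",.02)):
    im=cv2.imread(f"pics/{n}0.png");x,y,w,h=(290,180,65,40) if n=="top" else (275,175,65,42)
    g=cv2.resize(im[y:y+h,x:x+w],None,fx=4,fy=4,interpolation=cv2.INTER_CUBIC);m=cv2.cvtColor(g,cv2.COLOR_BGR2HSV)
    mk=((m[...,1]<70)&(m[...,2]>(100 if n=="top" else 125))).astype(np.uint8)
    q=max(cv2.findContours(mk,0,1)[0],key=cv2.contourArea)[:,0]/4+[x-.375,y-.375]
    W=np.array([plane(n,p,th)[:2] for p in q],np.float32)
    r=cv2.minAreaRect(W*1000);b=cv2.boxPoints(r);print(n,r,b.round(1).tolist())
E
```

```text
slab far [0.547  0.1712 0.0177] 0.0017
slab near [0.4881 0.1689 0.0223] 0.0007
pTL [0.6268 0.4131 0.012 ] 0.0022
pTR [0.6003 0.2951 0.0088] 0.0024
pBR [0.4835 0.3227 0.0094] 0.0001
pBL [0.5097 0.4391 0.0117] 0.0028
cap [0.4379 0.2272 0.0647] 0.0018
rock [0.6511 0.259  0.0223] 0.0019
plate ctr [0.5558 0.3683 0.01  ] [np.float64(0.1228), np.float64(0.1217), np.float64(0.1216), np.float64(0.1207)]
stand x yaw 76.81033668472115
top ((520.9765014648438, 112.188720703125), (64.07292175292969, 123.10538482666016), 4.222931385040283) [[484.5, 171.1999969482422], [493.6000061035156, 48.400001525878906], [557.5, 53.20000076293945], [548.4000244140625, 175.89999389648438]]
scene ((521.9830322265625, 109.56932067871094), (61.2303466796875, 118.74564361572266), 4.4047017097473145) [[486.8999938964844, 166.39999389648438], [496.0, 48.0], [557.0999755859375, 52.70000076293945], [547.9000244140625, 171.10000610351562]]
```

Heights check out: slab top about 20 mm, plate about 10 mm, cap about 65 mm. The stand centre is (0.5555, 0.368) at yaw 76.8°. The slab centre is (0.521, 0.1115), with +x at yaw about 94°. I'll grip at slab x = -18 with tool yaw about -86°.

```bash
for i in 1; do python3 drive.py '[0.032, -0.028, 0, 0, 0.085, 0.064, -0.056, 0, 0, 0.085, 0.096, -0.084, 0, 0, 0.085, 0.128, -0.112, 0, 0, 0.085, 0.15, -0.135, 0, 0, 0.085]'
python3 drive.py '[0.032, -0.028, 0, 0, 0.085, 0.064, -0.056, 0, 0, 0.085, 0.096, -0.084, 0, 0, 0.085, 0.128, -0.112, 0, 0, 0.085, 0.15, -0.135, 0, 0, 0.085]'
python3 drive.py '[0.032, -0.028, 0, 0, 0.085, 0.064, -0.056, 0, 0, 0.085, 0.096, -0.084, 0, 0, 0.085, 0.128, -0.112, 0, 0, 0.085, 0.15, -0.135, 0, 0, 0.085]'
python3 drive.py '[0, 0, 0, 7, 0.085, 0, 0, 0, 14, 0.085, 0, 0, 0, 21, 0.085, 0, 0, 0, 28, 0.085, 0, 0, 0, 35, 0.085]'
python3 drive.py '[0, 0, 0, 7, 0.085, 0, 0, 0, 14, 0.085, 0, 0, 0, 21, 0.085, 0, 0, 0, 28, 0.085, 0, 0, 0, 35, 0.085]'
python3 drive.py '[0, 0, 0, 7, 0.085, 0, 0, 0, 14, 0.085, 0, 0, 0, 21, 0.085, 0, 0, 0, 28, 0.085, 0, 0, 0, 34.4, 0.085]'; done
```

```text
time: 0.52
ee_pos: [0.276, -0.3428, 0.2559]
tcp_rot: [-180.0, -0.0, 18.7]
wrist_force: [-0.3, -0.5, -0.1]
opening: 0.0854
grasp_force: 0.0
time: 0.93
ee_pos: [0.3747, -0.1666, 0.2561]
tcp_rot: [-180.0, -0.0, 18.7]
wrist_force: [0.7, -0.4, -0.3]
opening: 0.0852
grasp_force: 0.0
time: 1.35
ee_pos: [0.4736, 0.0097, 0.2559]
tcp_rot: [-180.0, 0.0, 18.8]
wrist_force: [0.7, -1.2, -1.1]
opening: 0.0852
grasp_force: 0.0
time: 1.77
ee_pos: [0.4645, -0.0516, 0.2558]
tcp_rot: [-176.8, 0.2, -8.0]
wrist_force: [0.2, 0.2, 0.2]
opening: 0.085
grasp_force: 0.0
time: 2.18
ee_pos: [0.4246, -0.1479, 0.2558]
tcp_rot: [-171.3, 2.1, -24.1]
wrist_force: [-0.2, -0.4, -0.3]
opening: 0.0853
grasp_force: 0.0
time: 2.6
ee_pos: [0.3598, -0.2286, 0.2557]
tcp_rot: [-166.8, 6.3, -40.4]
wrist_force: [0.4, -0.2, 0.7]
opening: 0.0848
grasp_force: 0.0
```

```bash
cat >> h.py <<'E'
def shift(target,yaw=None):
    from scipy.spatial.transform import Rotation as R
    o=bot.get_obs();m=R.from_euler("xyz",o["tcp_rot"],degrees=True).as_matrix()
    d=m.T@(np.array(target)-o["ee_pos"]);print("t",round(o["time"],2),"pos",o["ee_pos"].round(4),"rot",o["tcp_rot"].round(2),"q",o["q"].round(1),"F",o["wrist_force"].round(1),"op",round(o["opening"],4),"shift",d.round(4))
    if yaw is not None: print("turn",(o["tcp_rot"][2]-yaw+180)%360-180)
E
python3 -c "
from h import *
shift([.5227,.0937,.1],-85.7)"
```

```text
t 2.6 pos [ 0.3598 -0.2286  0.2557] rot [-166.75    6.27  -40.4 ] q [-40.5  -6.7  -2.6 100.4  13.2 179.9] F [ 0.4 -0.2  0.7] op 0.0848 shift [-0.0673 -0.3041  0.2401]
turn 45.299323209844175
```

Joint 6 hit its limit (turn sign opposite). I'll turn back toward yaw +94 and check that the tilt recovers.

```bash
python3 drive.py '[0, 0, 0, -7, 0.085, 0, 0, 0, -14, 0.085, 0, 0, 0, -21, 0.085, 0, 0, 0, -28, 0.085, 0, 0, 0, -35, 0.085]'
python3 -c "
from h import *
shift([.5227,.0937,.256],94.3)"
```

```text
time: 3.02
ee_pos: [0.3604, -0.2279, 0.2558]
tcp_rot: [-165.6, -2.5, -5.9]
wrist_force: [-0.2, 0.0, -0.4]
opening: 0.0849
grasp_force: 0.0
t 3.02 pos [ 0.3604 -0.2279  0.2558] rot [-165.62   -2.45   -5.94] q [-40.3  -6.7  -2.6 100.4  13.2 144.6] F [-0.2  0.  -0.4] op 0.0849 shift [ 0.1281 -0.3248  0.0887]
turn -100.24415000585591
```

The tilt (q5 = 13°) persists because each command starts from the pose actually reached. The mirror-image limit at q6 = -180 should undo it, so I'll unwind joint 6 to there and watch q5.

```bash
(python3 drive.py '[0, 0, 0, -7, 0.085, 0, 0, 0, -14, 0.085, 0, 0, 0, -21, 0.085, 0, 0, 0, -28, 0.085, 0, 0, 0, -35, 0.085]'
python3 drive.py '[0, 0, 0, -7, 0.085, 0, 0, 0, -14, 0.085, 0, 0, 0, -21, 0.085, 0, 0, 0, -28, 0.085, 0, 0, 0, -35, 0.085]'
python3 drive.py '[0, 0, 0, -7, 0.085, 0, 0, 0, -14, 0.085, 0, 0, 0, -21, 0.085, 0, 0, 0, -28, 0.085, 0, 0, 0, -35, 0.085]'
python3 drive.py '[0, 0, 0, -7, 0.085, 0, 0, 0, -14, 0.085, 0, 0, 0, -21, 0.085, 0, 0, 0, -28, 0.085, 0, 0, 0, -35, 0.085]'
python3 drive.py '[0, 0, 0, -7, 0.085, 0, 0, 0, -14, 0.085, 0, 0, 0, -21, 0.085, 0, 0, 0, -28, 0.085, 0, 0, 0, -35, 0.085]'
python3 drive.py '[0, 0, 0, -7, 0.085, 0, 0, 0, -14, 0.085, 0, 0, 0, -21, 0.085, 0, 0, 0, -28, 0.085, 0, 0, 0, -35, 0.085]'
python3 drive.py '[0, 0, 0, -7, 0.085, 0, 0, 0, -14, 0.085, 0, 0, 0, -21, 0.085, 0, 0, 0, -28, 0.085, 0, 0, 0, -35, 0.085]'
python3 drive.py '[0, 0, 0, -7, 0.085, 0, 0, 0, -14, 0.085, 0, 0, 0, -21, 0.085, 0, 0, 0, -28, 0.085, 0, 0, 0, -35, 0.085]'
python3 drive.py '[0, 0, 0, -7, 0.085, 0, 0, 0, -14, 0.085, 0, 0, 0, -21, 0.085, 0, 0, 0, -28, 0.085, 0, 0, 0, -35, 0.085]')|tail -6
python3 drive.py '[0, 0, 0, -7, 0.085, 0, 0, 0, -14, 0.085, 0, 0, 0, -21, 0.085, 0, 0, 0, -28, 0.085, 0, 0, 0, -35, 0.085]'
python3 -c "
from h import *
shift([.5227,.0937,.256],94.3)"
```

```text
time: 6.77
ee_pos: [0.3604, -0.2278, 0.2558]
tcp_rot: [-168.0, 8.3, -49.7]
wrist_force: [0.5, -0.3, -1.1]
opening: 0.0847
grasp_force: 0.0
time: 7.18
ee_pos: [0.3982, -0.1584, 0.2558]
tcp_rot: [-169.9, 1.7, -27.8]
wrist_force: [-0.5, 0.3, 0.1]
opening: 0.085
grasp_force: 0.0
t 7.18 pos [ 0.3982 -0.1584  0.2558] rot [-169.92    1.71  -27.85] q [ -27.8  -10.3   -5.2   96.9   10.1 -179.9] F [-0.5  0.3  0.1] op 0.085 shift [-0.0077 -0.2767  0.0493]
turn -122.14981607425177
```

```bash
python3 drive.py '[0, 0, 0, -7, 0.085, 0, 0, 0, -14, 0.085, 0, 0, 0, -21, 0.085, 0, 0, 0, -28, 0.085, 0, 0, 0, -35, 0.085]'
python3 -c "
from h import *
shift([.5227,.0937,.256],94.3)"
```

```text
time: 7.6
ee_pos: [0.4203, -0.0554, 0.2559]
tcp_rot: [-175.3, -2.5, -10.4]
wrist_force: [-0.3, -0.6, -1.2]
opening: 0.0848
grasp_force: 0.0
t 7.6 pos [ 0.4203 -0.0554  0.2559] rot [-175.32   -2.5   -10.43] q [ -10.4  -14.6   -8.4   93.8    4.7 -179.9] F [-0.3 -0.6 -1.2] op 0.0848 shift [ 0.0736 -0.1643  0.0166]
turn -104.72820251976627
```

```bash
python3 drive.py '[0, 0, 0, 7, 0.085, 0, 0, 0, 14, 0.085, 0, 0, 0, 21, 0.085, 0, 0, 0, 28, 0.085, 0, 0, 0, 35, 0.085]' >/dev/null
python3 -c "
from h import *
shift([.29,-.305,.256])"
```

```text
t 8.02 pos [ 0.4202 -0.0562  0.256 ] rot [-174.71    0.72  -45.79] q [ -10.5  -14.6   -8.3   93.8    4.7 -144.6] F [-0.2  0.1 -0.1] op 0.0851 shift [ 0.0876  0.2655 -0.0257]
```

```bash
(python3 drive.py '[0.01, 0.03, -0.003, 0, 0.085, 0.02, 0.06, -0.006, 0, 0.085, 0.03, 0.09, -0.009, 0, 0.085, 0.04, 0.12, -0.0115, 0, 0.085, 0.044, 0.132, -0.013, 0, 0.085]'
python3 drive.py '[0.01, 0.03, -0.003, 0, 0.085, 0.02, 0.06, -0.006, 0, 0.085, 0.03, 0.09, -0.009, 0, 0.085, 0.04, 0.12, -0.0115, 0, 0.085, 0.044, 0.133, -0.013, 0, 0.085]') >/dev/null
python3 -c "
from h import *
shift([.5227,.0937,.256],94.3)"
```

```text
t 8.85 pos [ 0.3041 -0.2956  0.256 ] rot [-175.53    0.73  -47.04] q [ -46.9  -11.5   -5.8   96.5    4.5 -179.9] F [-0.5 -0.4 -0.8] op 0.085 shift [-0.1359 -0.4239  0.0349]
turn -141.34019259706258
```

```bash
python3 drive.py '[0, 0, 0, -7, 0.085, 0, 0, 0, -14, 0.085, 0, 0, 0, -21, 0.085, 0, 0, 0, -28, 0.085]' >/dev/null
python3 -c "
from h import *
shift([.5227,.0937,.256],94.3)"
```

```text
t 9.18 pos [ 0.3537 -0.2189  0.2563] rot [179.95  -0.73 -31.77] q [-3.17e+01 -1.39e+01 -7.60e+00  9.56e+01 -1.00e-01 -1.80e+02] F [-0.5 -0.  -0.6] op 0.0852 shift [-2.090e-02 -3.547e-01 -3.000e-04]
turn -126.06506760622236
```

```bash
(python3 drive.py '[0, 0, 0, 7, 0.085, 0, 0, 0, 14, 0.085, 0, 0, 0, 21, 0.085, 0, 0, 0, 28, 0.085, 0, 0, 0, 35, 0.085]'
python3 drive.py '[0, 0, 0, 7, 0.085, 0, 0, 0, 14, 0.085, 0, 0, 0, 19, 0.085]') >/dev/null
python3 -c "
from h import *
shift([.5227,.0937,.22],-85.7)"
```

```text
t 9.85 pos [ 0.3533 -0.2194  0.2564] rot [-179.41   -0.43  -86.26] q [ -31.8  -13.9   -7.6   95.6   -0.  -125.6] F [ 0.  -0.5 -0.2] op 0.0855 shift [-0.3016 -0.1891  0.0362]
turn -0.5586844215212068
```

```bash
(python3 drive.py '[-0.034, -0.021, 0, 0, 0.085, -0.068, -0.042, 0, 0, 0.085, -0.1, -0.063, 0, 0, 0.085, -0.13, -0.084, 0, 0, 0.085, -0.15, -0.094, 0, 0, 0.085]'
python3 drive.py '[-0.034, -0.021, 0, 0, 0.085, -0.068, -0.042, 0, 0, 0.085, -0.1, -0.063, 0, 0, 0.085, -0.13, -0.084, 0, 0, 0.085, -0.1516, -0.095, 0.03, -0.6, 0.085]') 
python3 -c "
from h import *
shift([.5227,.0937,.009],-85.7)"
```

```text
time: 10.27
ee_pos: [0.4375, -0.0606, 0.256]
tcp_rot: [-179.4, -0.4, -85.8]
wrist_force: [0.6, -0.2, -0.3]
opening: 0.0852
grasp_force: 0.0
time: 10.68
ee_pos: [0.5235, 0.0978, 0.2303]
tcp_rot: [-179.0, -0.4, -85.2]
wrist_force: [1.7, 0.5, 0.6]
opening: 0.0851
grasp_force: 0.0
t 10.68 pos [0.5235 0.0978 0.2303] rot [-178.97   -0.39  -85.21] q [ 10.8   1.1   3.2  91.   -0.5 -84. ] F [1.7 0.5 0.6] op 0.0851 shift [0.0025 0.0051 0.2212]
turn 0.48682729076946885
```

```bash
(python3 drive.py '[0.0025, 0.005, 0.04, 0.5, 0.085, 0.0025, 0.005, 0.08, 0.5, 0.085, 0.0025, 0.005, 0.12, 0.5, 0.085, 0.0025, 0.005, 0.15, 0.5, 0.085, 0.0025, 0.005, 0.165, 0.5, 0.085]'
python3 drive.py '[0, 0, 0, 0, 0.085, 0, 0, 0, 0, 0.085]')
python3 - <<'E'
from h import *
shift([.5227,.0937,.025],-85.7)
cv2.imwrite("pics/g1.png",np.vstack([cv2.resize(bot.camera("scene")[130:260,240:400],None,fx=3,fy=3)]))
E
```

```text
time: 11.1
ee_pos: [0.5153, 0.0903, 0.0564]
tcp_rot: [-179.7, -0.5, -85.8]
wrist_force: [-0.7, -0.5, 0.7]
opening: 0.0852
grasp_force: 0.0
time: 11.27
ee_pos: [0.5173, 0.0903, 0.0609]
tcp_rot: [-179.5, -0.5, -85.8]
wrist_force: [0.6, -0.0, 0.4]
opening: 0.0848
grasp_force: 0.0
t 11.27 pos [0.5173 0.0903 0.0609] rot [-179.49   -0.46  -85.81] q [ 10.2   2.  -14.7  72.8  -0.5 -84. ] F [ 0.6 -0.   0.4] op 0.0848 shift [-0.0033 -0.0053  0.036 ]
turn -0.11098081281204486
```

View pics/g1.png

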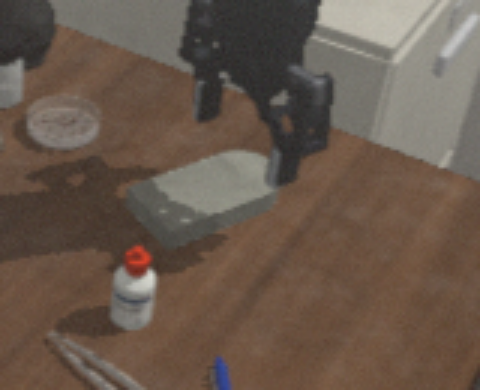

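The fingers straddle the slab near its rounded end, well clear of the bottle at crop (135,285). I'll go down, settle and grip.

```bash
(python3 drive.py '[-0.003, -0.005, 0.01, 0, 0.085, -0.003, -0.005, 0.02, 0, 0.085, -0.003, -0.005, 0.03, 0, 0.085, -0.003, -0.005, 0.036, 0, 0.085, -0.003, -0.005, 0.036, 0, 0.085]'
python3 drive.py '[0, 0, 0, 0, 0.075, 0, 0, 0, 0, 0.068, 0, 0, 0, 0, 0.062, 0, 0, 0, 0, 0.055, 0, 0, 0, 0, 0.05]' 25
python3 drive.py '[0, 0, 0, 0, 0.05, 0, 0, 0, 0, 0.05, 0, 0, 0, 0, 0.05, 0, 0, 0, 0, 0.05, 0, 0, 0, 0, 0.05]')
python3 -c "
from h import *
shift([.5227,.0937,.025],-85.7)"
```

```text
time: 11.73
ee_pos: [0.522, 0.0928, 0.0233]
tcp_rot: [-179.6, -0.5, -85.9]
wrist_force: [0.4, 0.1, 0.2]
opening: 0.0849
grasp_force: 0.0
time: 12.15
ee_pos: [0.5234, 0.093, 0.026]
tcp_rot: [-179.3, -0.4, -85.9]
wrist_force: [-1.7, -0.1, 4.4]
opening: 0.0593
grasp_force: 27.7
time: 12.57
ee_pos: [0.5234, 0.093, 0.026]
tcp_rot: [-179.3, -0.4, -85.9]
wrist_force: [-1.0, -1.0, 6.1]
opening: 0.0595
grasp_force: 27.9
t 12.57 pos [0.5234 0.093  0.026 ] rot [-179.34   -0.45  -85.87] q [ 10.3   4.  -16.7  68.8  -0.5 -83.8] F [-1.  -1.   6.1] op 0.0595 shift [-0.0007  0.0007  0.0009]
turn -0.1717854201198179
```

```bash
(python3 drive.py '[0, 0, -0.01, 0, 0.05, 0, 0, -0.02, 0, 0.05, 0, 0, -0.035, 0, 0.05, 0, 0, -0.055, 0, 0.05, 0, 0, -0.075, 0, 0.05]' 20
python3 drive.py '[0, 0, -0.02, 0, 0.05, 0, 0, -0.04, 0, 0.05, 0, 0, -0.06, 0, 0.05, 0, 0, -0.07, 0, 0.05, 0, 0, -0.07, 0, 0.05]')
python3 - <<'E'
from h import *
shift([.5227,.0937,.025],-85.7)
cv2.imwrite("pics/g2.png",cv2.resize(bot.camera("scene")[90:260,230:430],None,fx=3,fy=3))
E
```

```text
time: 12.98
ee_pos: [0.5219, 0.0935, 0.1015]
tcp_rot: [-179.4, -0.5, -85.9]
wrist_force: [0.7, -0.5, -2.1]
opening: 0.0595
grasp_force: 27.0
time: 13.4
ee_pos: [0.5225, 0.0942, 0.1732]
tcp_rot: [-179.2, -0.4, -85.9]
wrist_force: [0.3, -0.3, -1.3]
opening: 0.0593
grasp_force: 27.0
t 13.4 pos [0.5225 0.0942 0.1732] rot [-179.15   -0.42  -85.87] q [ 10.5   0.7  -3.6  84.9  -0.5 -83.7] F [ 0.3 -0.3 -1.3] op 0.0593 shift [-0.0006  0.002   0.1482]
turn -0.172990423023748
```

View pics/g2.png

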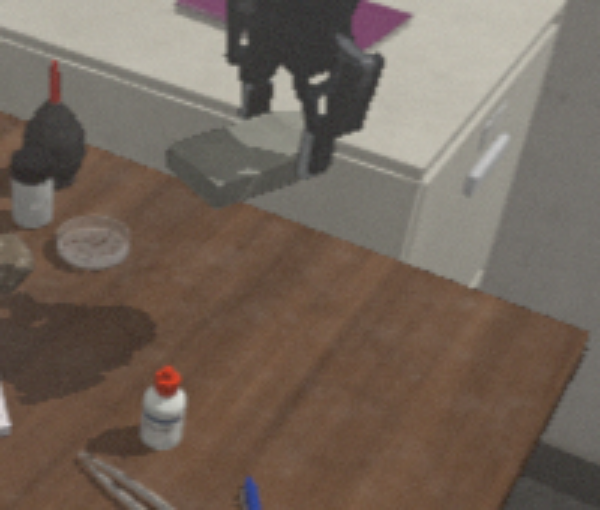

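The slab is held firmly and level (weight about 2 N) and doesn't swing under gravity. My plan is to yaw it so the rounded end overhangs the fence, lower it onto the fence's top edge so it pivots in the grip, and finish upright against the fence.

```bash
(python3 drive.py '[0, 0, 0, 7, 0.05, 0, 0, 0, 14, 0.05, 0, 0, 0, 21, 0.05, 0, 0, 0, 28, 0.05, 0, 0, 0, 35, 0.05]'
python3 drive.py '[0, 0, 0, 7, 0.05, 0, 0, 0, 14, 0.05, 0, 0, 0, 21, 0.05, 0, 0, 0, 28, 0.05, 0, 0, 0, 35, 0.05]'
python3 drive.py '[0, 0, 0, 7, 0.05, 0, 0, 0, 14, 0.05, 0, 0, 0, 21, 0.05, 0, 0, 0, 28, 0.05, 0, 0, 0, 35, 0.05]'
python3 drive.py '[0, 0, 0, 7, 0.05, 0, 0, 0, 14, 0.05, 0, 0, 0, 21, 0.05, 0, 0, 0, 28, 0.05, 0, 0, 0, 35, 0.05]'
python3 drive.py '[0, 0, 0, 7, 0.05, 0, 0, 0, 14, 0.05, 0, 0, 0, 21, 0.05, 0, 0, 0, 28, 0.05, 0, 0, 0, 35, 0.05]'
python3 drive.py '[0, 0, 0, 7, 0.05, 0, 0, 0, 14, 0.05, 0, 0, 0, 20, 0.05, 0, 0, 0, 22.2, 0.05, 0, 0, 0, 22.2, 0.05]') >/dev/null
python3 - <<'E'
from h import *
shift([.5532,.3583,.173],76.8)
u=np.array([.228,.974]);T=lambda u,v:(185+u/4-.375,125+v/4-.375)
for p in((115,215),(103,285)):
    w=plane("top",T(*p),.01)[:2]-[.5555,.368]; print("fence base pt X,Y",w@u,w@[-.974,.228])
# fence top front edge: scene crop (113,180)? project expected top corners
for Y in(-.025,.025):
  for z in(.01,.102):
    P=np.r_[np.array([.5555,.368])+.02*u+Y*np.array([-.974,.228]),z]
    a,b=proj("top",P),proj("scene",P);print(Y,z,"topcrop",((a+.375-[185,125])*4).round(),"scenecrop",((b+.375-[160,150])*4).round())
E
```

```text
t 15.95 pos [0.5209 0.0939 0.1686] rot [179.41   0.3   76.83] q [ 10.5   0.9  -3.9  84.8  -0.5 113.6] F [ 0.3 -0.1 -2.1] op 0.0595 shift [ 0.2648 -0.0287 -0.0061]
turn 0.026159797480886482
fence base pt X,Y 0.02390788335349915 -0.023083820061204956
fence base pt X,Y 0.021667370445966866 0.022090129945332947
-0.025 0.01 topcrop [122. 213.] scenecrop [123. 244.]
-0.025 0.102 topcrop [100. 186.] scenecrop [108. 112.]
0.025 0.01 topcrop [105. 290.] scenecrop [132. 305.]
0.025 0.102 topcrop [ 81. 272.] scenecrop [117. 172.]
```

Fence edges project where they appear in the images. I'll carry the slab over.

```bash
(python3 drive.py '[0.038, -0.004, -0.005, 0, 0.05, 0.076, -0.008, -0.006, 0, 0.05, 0.11, -0.012, -0.006, 0, 0.05, 0.14, -0.015, -0.006, 0, 0.05, 0.155, -0.017, -0.006, 0, 0.05]' 
python3 drive.py '[0.035, -0.004, 0, 0, 0.05, 0.065, -0.008, 0, 0, 0.05, 0.09, -0.0105, 0, 0, 0.05, 0.1095, -0.0117, 0, 0, 0.05, 0.1095, -0.0117, 0, 0, 0.05]'
python3 drive.py '[0, 0, 0, 0, 0.05, 0, 0, 0, 0, 0.05]') | tail -6
python3 - <<'E'
from h import *
shift([.5532,.3583,.135],76.8)
cv2.imwrite("pics/p1.png",np.hstack([cv2.resize(bot.camera("scene")[90:260,140:270],None,fx=3,fy=3),cv2.resize(bot.camera("top")[110:280,170:300],None,fx=3,fy=3)]))
E
```

```text
time: 16.95
ee_pos: [0.553, 0.3574, 0.1739]
tcp_rot: [179.3, 0.3, 77.0]
wrist_force: [-0.7, -0.6, -1.2]
opening: 0.0594
grasp_force: 27.0
t 16.95 pos [0.553  0.3574 0.1739] rot [179.34   0.33  76.96] q [ 33.2  19.1  17.4  88.1  -0.7 136.2] F [-0.7 -0.6 -1.2] op 0.0594 shift [ 0.0011 -0.0005  0.0389]
turn 0.16478101026970648
```

View pics/p1.png

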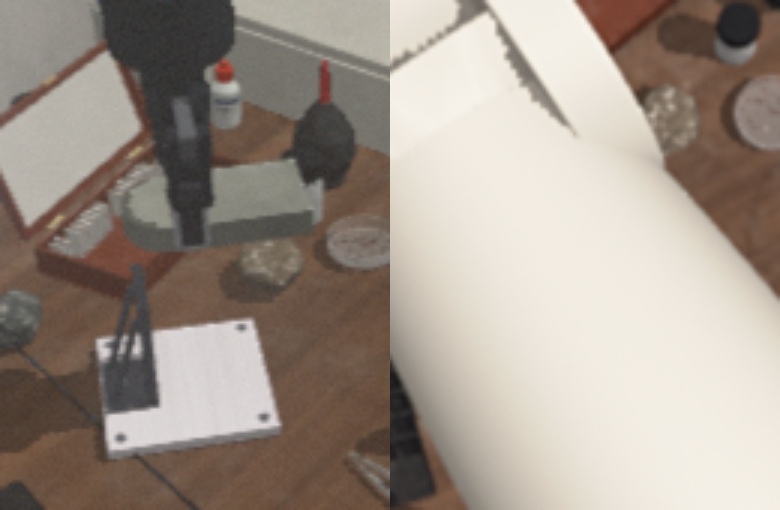

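The slab hangs level with its rounded end over the fence top (scene crop (135,265)). The arm blocks the top view. I'll lower to contact, then pivot along the planned arc.

```bash
(python3 drive.py '[0.001, 0, 0.01, 0, 0.05, 0.001, 0, 0.02, 0, 0.05, 0.001, 0, 0.03, 0, 0.05, 0.001, 0, 0.038, 0, 0.05, 0.001, 0, 0.04, 0, 0.05]' 
python3 drive.py '[0, 0, 0.003, 0, 0.05, 0, 0, 0.006, 0, 0.05, 0, 0, 0.009, 0, 0.05, 0, 0, 0.012, 0, 0.05, 0, 0, 0.014, 0, 0.05]')
python3 - <<'E'
from h import *
shift([.5532,.3583,.117],76.8)
E
```

```text
time: 17.47
ee_pos: [0.5532, 0.3582, 0.1321]
tcp_rot: [179.4, 0.4, 76.9]
wrist_force: [0.1, -0.3, -1.6]
opening: 0.0595
grasp_force: 27.0
time: 17.88
ee_pos: [0.5544, 0.3584, 0.1221]
tcp_rot: [179.2, 0.2, 76.9]
wrist_force: [-2.6, -7.1, 7.4]
opening: 0.0595
grasp_force: 26.3
t 17.88 pos [0.5544 0.3584 0.1221] rot [179.19   0.24  76.91] q [ 33.2  19.2  11.9  82.3  -0.7 136.3] F [-2.6 -7.1  7.4] op 0.0595 shift [-0.0003 -0.0013  0.0051]
turn 0.11015260093097368
```

```bash
python3 drive.py '[0, 0, 0.002, 0, 0.05, 0.0005, 0, 0.004, 0, 0.05, 0.001, 0, 0.007, 0, 0.05, 0.002, 0, 0.009, 0, 0.05, 0.003, 0, 0.011, 0, 0.05]' 
python3 - <<'E'
from h import *
shift([.5539,.3613,.108],76.8)
cv2.imwrite("pics/p2.png",cv2.resize(bot.camera("scene")[90:260,140:270],None,fx=3,fy=3))
E
```

```text
time: 18.3
ee_pos: [0.5551, 0.3601, 0.111]
tcp_rot: [179.2, 0.4, 76.9]
wrist_force: [-2.6, -12.4, 6.7]
opening: 0.0597
grasp_force: 28.4
t 18.3 pos [0.5551 0.3601 0.111 ] rot [179.19   0.36  76.86] q [ 33.3  19.6  11.2  81.3  -0.8 136.4] F [ -2.6 -12.4   6.7] op 0.0597 shift [ 0.0009 -0.0015  0.0029]
turn 0.06475043683064996
```

View pics/p2.png

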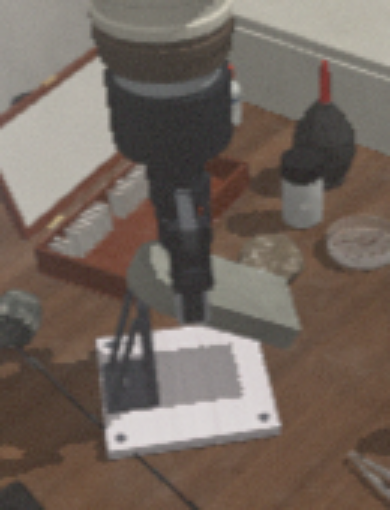

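Pivoting works: the slab is now tilted about 35–40°, square end down over the plate. I'll continue along the arc.

```bash
python3 drive.py '[0.001, 0, 0.001, 0, 0.05, 0.0025, 0, 0.003, 0, 0.05, 0.004, 0, 0.004, 0, 0.05, 0.0055, 0, 0.005, 0, 0.05, 0.007, 0, 0.005, 0, 0.05]' 
python3 - <<'E'
from h import *
shift([.5553,.3671,.103],76.8)
cv2.imwrite("pics/p3.png",cv2.resize(bot.camera("scene")[90:260,140:270],None,fx=3,fy=3))
E
```

```text
time: 18.77
ee_pos: [0.5565, 0.3658, 0.1049]
tcp_rot: [179.2, 0.5, 76.8]
wrist_force: [-3.6, -15.9, 3.4]
opening: 0.0601
grasp_force: 29.1
t 18.77 pos [0.5565 0.3658 0.1049] rot [179.25   0.52  76.83] q [ 33.7  20.5  11.6  81.   -0.9 136.8] F [ -3.6 -15.9   3.4] op 0.0601 shift [ 0.001  -0.0014  0.0019]
turn 0.03264258598011338
```

View pics/p3.png

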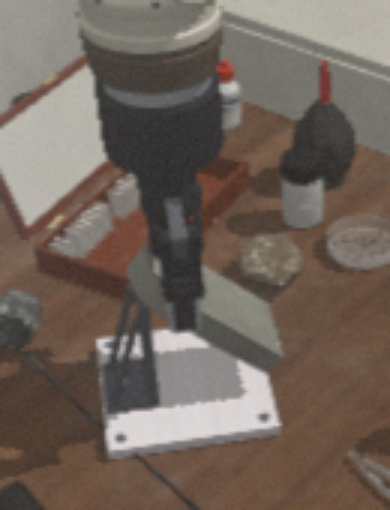

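```bash
python3 drive.py '[0.001, 0, 0, 0, 0.05, 0.002, 0, 0, 0, 0.05, 0.003, 0, 0, 0, 0.05, 0.004, 0, 0, 0, 0.05, 0.005, 0, 0, 0, 0.05]' 
python3 - <<'E'
from h import *
shift([.5566,.3726,.103],76.8)
im=bot.camera("scene");cv2.imwrite("pics/p4f.png",im)
cv2.imwrite("pics/p4.png",cv2.resize(im[150:250,160:260],None,fx=6,fy=6,interpolation=cv2.INTER_CUBIC))
E
```

```text
time: 19.23
ee_pos: [0.5574, 0.37, 0.1047]
tcp_rot: [179.3, 0.6, 76.8]
wrist_force: [-2.6, -18.2, 2.5]
opening: 0.0597
grasp_force: 29.2
t 19.23 pos [0.5574 0.37   0.1047] rot [179.26   0.6   76.81] q [ 33.9  21.   12.2  81.2  -0.9 137.1] F [ -2.6 -18.2   2.5] op 0.0597 shift [ 0.0023 -0.0014  0.0017]
turn 0.012206539004580463
```

View pics/p4.png

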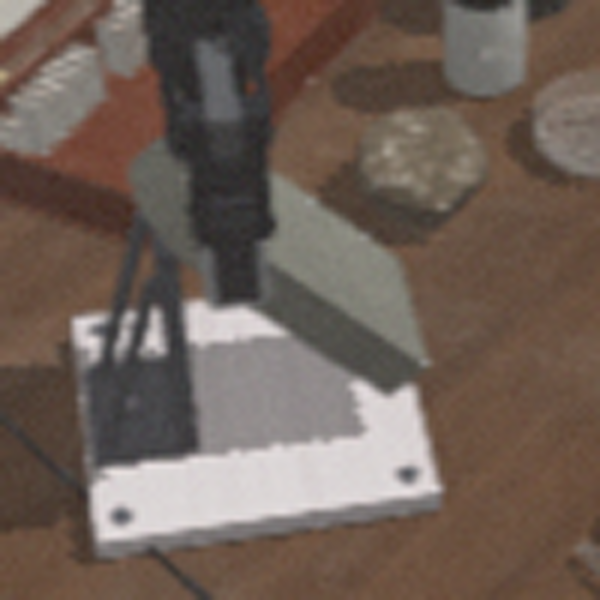

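Slab tilted ~40–45° so far; the near foot corners show at crop (385,392) and (430,365), above the plate. I've used all ten views, so from here I'll measure numerically on the plane of the slab's near side.

```bash
cat >> h.py <<'E'
O=np.array([.5555,.368,0]);U=np.array([.2282,.9736,0]);V=np.array([-.9736,.2282,0])
def onY(p,Y,n="scene"):
    o,d=ray(n,p); t=(Y-(o-O)@V)/(d@V); P=o+t*d; return np.array([(P-O)@U,P[2]])
E
python3 - <<'E'
from h import *
px=lambda u,v:(160+u/6-.417,150+v/6-.417)
for k in((385,392),(430,365),(262,305),(320,340)): print(k,onY(px(*k),.03).round(4))
im=cv2.imread("pics/p4f.png");hsv=cv2.cvtColor(im,cv2.COLOR_BGR2HSV)
for k,q in dict(top=(340,280),side=(340,345),shadow=(280,390),plate=(300,500),fence=(180,330),wood=(500,300),finger=(235,240),pad=(253,280),upper=(160,200)).items():
    x,y=map(int,np.round(px(*q)));print(k,im[y,x],hsv[y,x])
E
```

```text
(385, 392) [-0.0467  0.0343]
(430, 365) [-0.063   0.0442]
(262, 305) [-0.0065  0.0815]
(320, 340) [-0.0252  0.0625]
top [120 129 129] [ 30  18 129]
side [74 78 80] [20 19 80]
shadow [138 138 143] [  0   9 143]
plate [215 215 221] [  0   7 221]
fence [93 91 95] [165  11  95]
wood [ 65  80 102] [ 12  93 102]
finger [47 46 49] [170  16  49]
pad [55 54 58] [173  18  58]
upper [87 93 98] [16 29 98]
```

The numbers show the slab at about 50° with the pads now near its underside edge, because the contact force on the short lever also slid it in the grip. A better lever is the foot. I'll back off, turn 180° so the lowered foot faces the fence, and push the foot against the fence while raising the grip along an arc about that contact.

```bash
(python3 drive.py '[-0.004, 0, -0.004, 0, 0.05, -0.008, 0, -0.012, 0, 0.05, -0.012, 0, -0.03, 0, 0.05, -0.012, 0, -0.05, 0, 0.05, -0.012, 0, -0.07, 0, 0.05]' 40
python3 drive.py '[-0.01, 0, -0.015, 0, 0.05, -0.02, 0, -0.022, 0, 0.05, -0.04, 0, -0.022, 0, 0.05, -0.055, 0, -0.022, 0, 0.05, -0.055, 0, -0.022, 0, 0.05]')|tail -6
(python3 drive.py '[0, 0, 0, -7, 0.05, 0, 0, 0, -14, 0.05, 0, 0, 0, -21, 0.05, 0, 0, 0, -28, 0.05, 0, 0, 0, -35, 0.05]'
python3 drive.py '[0, 0, 0, -7, 0.05, 0, 0, 0, -14, 0.05, 0, 0, 0, -21, 0.05, 0, 0, 0, -28, 0.05, 0, 0, 0, -35, 0.05]'
python3 drive.py '[0, 0, 0, -7, 0.05, 0, 0, 0, -14, 0.05, 0, 0, 0, -21, 0.05, 0, 0, 0, -28, 0.05, 0, 0, 0, -35, 0.05]'
python3 drive.py '[0, 0, 0, -7, 0.05, 0, 0, 0, -14, 0.05, 0, 0, 0, -21, 0.05, 0, 0, 0, -28, 0.05, 0, 0, 0, -35, 0.05]'
python3 drive.py '[0, 0, 0, -7, 0.05, 0, 0, 0, -14, 0.05, 0, 0, 0, -21, 0.05, 0, 0, 0, -28, 0.05, 0, 0, 0, -35, 0.05]'
python3 drive.py '[0, 0, 0, -5, 0.05, 0, 0, 0, -5, 0.05, 0, 0, 0, -5, 0.05]')>/dev/null
python3 - <<'E'
from h import *
X=-.06;P=O+X*U; shift([P[0],P[1],.12],-103.2)
im=bot.camera("scene");cv2.imwrite("pics/p5f.png",im)
p=bot.get_obs()["ee_pos"];print("X,Y",(p-O)@U,(p-O)@V, "px tcp",proj("scene",p))
h=cv2.cvtColor(im,cv2.COLOR_BGR2HSV)
mk=((h[...,1]<35)&(h[...,2]>62)&(h[...,2]<175)&(im[...,1].astype(int)>im[...,0])&(im[...,1]>=im[...,2].astype(int)-3)).astype(np.uint8)*255
mk=cv2.morphologyEx(mk,cv2.MORPH_OPEN,np.ones((2,2)))
x,y=proj("scene",p).astype(int)
n,l,st,c=cv2.connectedComponentsWithStats(mk)
for i in range(1,n):
    if st[i,4]>60 and abs(c[i]-[x,y]).max()<90: 
        q=max(cv2.findContours((l==i).astype(np.uint8),0,2)[0],key=cv2.contourArea)
        print(st[i],cv2.approxPolyDP(cv2.convexHull(q),2,True)[:,0].tolist())
E
```

```text
time: 20.12
ee_pos: [0.5409, 0.3058, 0.1975]
tcp_rot: [179.3, 0.3, 76.8]
wrist_force: [-0.7, -0.4, -1.7]
opening: 0.0596
grasp_force: 43.7
t 22.45 pos [0.5413 0.3084 0.1967] rot [-179.3    -0.26 -103.25] q [ 29.9  14.   13.7  89.4  -0.7 -46.8] F [ 0.7  0.  -2.1] op 0.0595 shift [-0.0016  0.0007  0.0767]
turn -0.0477420642846198
X,Y -0.0612268954376577 0.0001778711091829574 px tcp [226.01566437 140.8841326 ]
[306  51  14  10  64] [[319, 56], [314, 60], [308, 59], [306, 54], [313, 51]]
[167  87  34  31 304] [[169, 88], [188, 89], [197, 94], [200, 113], [187, 117], [167, 93]]
[238 104  18  18 121] [[255, 108], [246, 120], [241, 121], [238, 117], [242, 104]]
[247 110  75  41 847] [[247, 130], [259, 110], [318, 129], [321, 133], [316, 144], [293, 150], [254, 136]]
[197 134  31  51 707] [[223, 134], [227, 163], [205, 184], [199, 179], [197, 164]]
[236 151  14  16 147] [[249, 151], [247, 163], [243, 166], [237, 165], [237, 152]]
[133 188  21  18 219] [[152, 189], [151, 200], [141, 205], [133, 203], [138, 192], [144, 188]]
```

```bash
python3 - <<'E'
from h import *
p=bot.get_obs()["ee_pos"]
for n,(a,b) in dict(F=(.049,-.0705),T=(.0654,-.0605)).items():
    for Y in(-.03,.03): print(n,Y,proj("scene",p+a*U+Y*V+[0,0,b]).round(1))
for q in((199,179),(205,184),(197,164)):
    for Y in(-.03,.03): print(q,Y,(onY(q,Y)-[(p-O)@U,p[2]]).round(4))
E
```

```text
F -0.03 [201. 165.]
F 0.03 [204.7 182.6]
T -0.03 [192.6 161.8]
T 0.03 [195.8 179.6]
(199, 179) -0.03 [ 0.0558 -0.106 ]
(199, 179) 0.03 [ 0.0592 -0.0602]
(205, 184) -0.03 [ 0.0441 -0.1213]
(205, 184) 0.03 [ 0.0485 -0.0741]
(197, 164) -0.03 [ 0.057  -0.0671]
(197, 164) 0.03 [ 0.0604 -0.0248]
```

The projected corner positions agree with the mask. I'll descend in front of the fence.

```bash
(python3 drive.py '[0, 0, 0.03, 0, 0.05, -0.004, 0, 0.06, 0, 0.05, -0.008, 0, 0.08, 0, 0.05, -0.008, 0, 0.098, 0, 0.05, -0.008, 0, 0.1055, 0, 0.05]'
python3 drive.py '[-0.003, 0, 0, 0, 0.05, -0.006, 0, 0, 0, 0.05, -0.009, 0, 0, 0, 0.05]')
python3 - <<'E'
from h import *
P=O-.042*U; shift([P[0],P[1],.091],-103.2)
E
```

```text
time: 22.92
ee_pos: [0.5433, 0.315, 0.0884]
tcp_rot: [-179.4, -0.4, -103.2]
wrist_force: [-4.5, -8.5, 17.4]
opening: 0.0593
grasp_force: 46.3
time: 23.17
ee_pos: [0.5471, 0.325, 0.0928]
tcp_rot: [-179.2, -0.2, -103.1]
wrist_force: [-1.2, -3.7, 1.0]
opening: 0.0591
grasp_force: 44.0
t 23.17 pos [0.5471 0.325  0.0928] rot [-179.21   -0.18 -103.12] q [ 31.   16.2   4.9  78.3  -0.7 -45.9] F [-1.2 -3.7  1. ] op 0.0591 shift [-0.0018  0.0016  0.0018]
turn 0.08087860125829138
```

```bash
python3 drive.py '[-0.003, 0, -0.003, 0, 0.05, -0.005, 0, -0.005, 0, 0.05, -0.007, 0, -0.007, 0, 0.05, -0.009, 0, -0.009, 0, 0.05, -0.011, 0, -0.011, 0, 0.05]' 20
cat >> h.py <<'E'
def seg(lo=62):
    im=bot.camera("scene");p=bot.get_obs()["ee_pos"]
    h=cv2.cvtColor(im,cv2.COLOR_BGR2HSV)
    mk=((h[...,1]<35)&(h[...,2]>lo)&(h[...,2]<175)&(im[...,1].astype(int)>im[...,0])&(im[...,1]>=im[...,2].astype(int)-3)).astype(np.uint8)*255
    mk=cv2.morphologyEx(mk,cv2.MORPH_OPEN,np.ones((2,2)))
    x,y=proj("scene",p);n,l,st,c=cv2.connectedComponentsWithStats(mk)
    print("X,Y",((p-O)@U).round(4),((p-O)@V).round(4),"z",p[2].round(4),"px",x.round(),y.round())
    for i in range(1,n):
        if st[i,4]>60 and abs(c[i]-[x,y+15]).max()<45:
            q=max(cv2.findContours((l==i).astype(np.uint8),0,2)[0],key=cv2.contourArea)
            print(st[i]);
            for v in cv2.approxPolyDP(cv2.convexHull(q),2,True)[:,0]: print(v,"rel tcp @Y=.03",(onY(v,.03)-[(p-O)@U,p[2]]).round(4),"abs",onY(v,.03).round(4))
E
python3 - <<'E'
from h import *
shift([0,0,0]); seg()
E
```

```text
time: 23.58
ee_pos: [0.5489, 0.3353, 0.1026]
tcp_rot: [-179.3, -0.3, -103.1]
wrist_force: [-0.4, -2.3, -3.3]
opening: 0.059
grasp_force: 43.1
t 23.58 pos [0.5489 0.3353 0.1026] rot [-179.29   -0.27 -103.08] q [ 31.7  17.1   7.1  79.7  -0.7 -45.2] F [-0.4 -2.3 -3.3] op 0.059 shift [0.4504 0.46   0.099 ]
X,Y -0.0329 -0.001 z 0.1029 px 214.0 181.0
[236 150  13  17 155]
[248 150] rel tcp @Y=.03 [-0.0649  0.0879] abs [-0.0978  0.1908]
[247 163] rel tcp @Y=.03 [-0.0632  0.0584] abs [-0.0961  0.1613]
[239 166] rel tcp @Y=.03 [-0.0475  0.0535] abs [-0.0804  0.1564]
[236 151] rel tcp @Y=.03 [-0.0421  0.0885] abs [-0.075   0.1915]
[192 181  24  42 521]
[209 181] rel tcp @Y=.03 [0.012  0.0259] abs [-0.0209  0.1288]
[215 205] rel tcp @Y=.03 [ 0.0033 -0.0378] abs [-0.0296  0.0652]
[203 221] rel tcp @Y=.03 [ 0.0306 -0.0779] abs [-0.0023  0.025 ]
[196 222] rel tcp @Y=.03 [ 0.0453 -0.0781] abs [0.0125 0.0249]
[193 218] rel tcp @Y=.03 [ 0.0506 -0.0656] abs [0.0177 0.0374]
[192 204] rel tcp @Y=.03 [ 0.0494 -0.0271] abs [0.0165 0.0759]
```

Now the foot is on the fence (T at X≈0.018) and pivoting under only ~4 N. I'll continue.

```bash
python3 drive.py '[-0.003, 0, -0.002, 0, 0.05, -0.006, 0, -0.004, 0, 0.05, -0.008, 0, -0.0055, 0, 0.05, -0.01, 0, -0.007, 0, 0.05, -0.012, 0, -0.008, 0, 0.05]' 20
python3 - <<'E'
from h import *
seg()
E
```

```text
time: 24.05
ee_pos: [0.5515, 0.3472, 0.1104]
tcp_rot: [-179.3, -0.2, -103.1]
wrist_force: [-0.5, -4.4, -1.4]
opening: 0.0592
grasp_force: 42.6
X,Y -0.0208 -0.0008 z 0.1106 px 207.0 179.0
[236 150  13  17 152]
[247 150] rel tcp @Y=.03 [-0.0751  0.0804] abs [-0.0959  0.1911]
[247 163] rel tcp @Y=.03 [-0.0753  0.0507] abs [-0.0961  0.1613]
[243 166] rel tcp @Y=.03 [-0.0675  0.0447] abs [-0.0883  0.1553]
[238 165] rel tcp @Y=.03 [-0.0577  0.0484] abs [-0.0785  0.159 ]
[236 152] rel tcp @Y=.03 [-0.0541  0.0786] abs [-0.0749  0.1893]
[192 183  20  39 389]
[204 183] rel tcp @Y=.03 [0.0099 0.0148] abs [-0.0109  0.1254]
[211 203] rel tcp @Y=.03 [-0.0009 -0.0387] abs [-0.0217  0.072 ]
[202 220] rel tcp @Y=.03 [ 0.0204 -0.0824] abs [-0.0004  0.0283]
[195 221] rel tcp @Y=.03 [ 0.0351 -0.0825] abs [0.0143 0.0281]
[192 202] rel tcp @Y=.03 [ 0.0369 -0.0295] abs [0.0161 0.0811]
[199 187] rel tcp @Y=.03 [0.0202 0.0064] abs [-0.0006  0.1171]
```

```bash
python3 drive.py '[-0.003, 0, -0.002, 0, 0.05, -0.006, 0, -0.003, 0, 0.05, -0.008, 0, -0.004, 0, 0.05, -0.01, 0, -0.005, 0, 0.05, -0.012, 0, -0.006, 0, 0.05]' 20
python3 drive.py '[-0.003, 0, -0.001, 0, 0.05, -0.005, 0, -0.002, 0, 0.05, -0.007, 0, -0.002, 0, 0.05, -0.009, 0, -0.002, 0, 0.05, -0.011, 0, -0.003, 0, 0.05]' 20
python3 - <<'E'
from h import *
seg()
E
```

```text
time: 24.52
ee_pos: [0.5542, 0.359, 0.1162]
tcp_rot: [-179.3, -0.2, -103.1]
wrist_force: [-0.3, -3.4, -4.4]
opening: 0.0592
grasp_force: 41.8
time: 24.93
ee_pos: [0.5567, 0.3697, 0.1193]
tcp_rot: [-179.3, -0.2, -103.1]
wrist_force: [-0.4, -2.4, -3.5]
opening: 0.0591
grasp_force: 41.3
X,Y 0.0022 -0.0007 z 0.1193 px 196.0 177.0
[192 195  14  26 214]
[205 195] rel tcp @Y=.03 [-0.0132 -0.0243] abs [-0.0109  0.095 ]
[202 220] rel tcp @Y=.03 [-0.0026 -0.0911] abs [-0.0004  0.0283]
[193 219] rel tcp @Y=.03 [ 0.0157 -0.0847] abs [0.0179 0.0346]
[192 200] rel tcp @Y=.03 [ 0.0134 -0.033 ] abs [0.0156 0.0863]
```

Slab at ~81°. I'll finish to vertical, then check.

```bash
python3 drive.py '[-0.002, 0, 0, 0, 0.05, -0.004, 0, 0, 0, 0.05, -0.006, 0, 0, 0, 0.05, -0.008, 0, 0, 0, 0.05, -0.009, 0, 0, 0, 0.05]' 20
python3 - <<'E'
from h import *
seg()
E
```

```text
time: 25.4
ee_pos: [0.5587, 0.3786, 0.1193]
tcp_rot: [-179.3, -0.2, -103.1]
wrist_force: [-1.1, -4.3, -0.4]
opening: 0.0591
grasp_force: 41.3
X,Y 0.0111 -0.0007 z 0.1192 px 191.0 177.0
[192 196  11  25 192]
[202 196] rel tcp @Y=.03 [-0.0159 -0.0258] abs [-0.0048  0.0934]
[202 216] rel tcp @Y=.03 [-0.0122 -0.0796] abs [-0.0012  0.0396]
[194 220] rel tcp @Y=.03 [ 0.005  -0.0878] abs [0.0161 0.0314]
[193 197] rel tcp @Y=.03 [ 0.002  -0.0255] abs [0.013  0.0937]
```

```bash
python3 drive.py '[0, 0, 0.003, 0, 0.05, 0, 0, 0.006, 0, 0.05, -0.001, 0, 0.009, 0, 0.05, -0.002, 0, 0.011, 0, 0.05, -0.003, 0, 0.012, 0, 0.05]' 20
python3 - <<'E'
from h import *
seg()
E
```

```text
time: 25.87
ee_pos: [0.5592, 0.381, 0.1065]
tcp_rot: [-179.3, -0.3, -103.1]
wrist_force: [-0.9, -3.5, -0.5]
opening: 0.0592
grasp_force: 41.2
X,Y 0.0136 -0.0007 z 0.1064 px 191.0 183.0
[192 190  12  35 199]
[201 190] rel tcp @Y=.03 [-0.0176  0.0026] abs [-0.0039  0.109 ]
[203 224] rel tcp @Y=.03 [-0.0153 -0.0901] abs [-0.0017  0.0163]
[196 224] rel tcp @Y=.03 [-0.0007 -0.0873] abs [0.0129 0.0191]
[192 202] rel tcp @Y=.03 [ 0.0024 -0.0253] abs [0.0161 0.0811]
```

```bash
python3 drive.py '[-0.001, 0, 0, 0, 0.05, -0.002, 0, 0.001, 0, 0.05, -0.002, 0, 0.002, 0, 0.05, -0.002, 0, 0.003, 0, 0.05]' 20
python3 drive.py '[0, 0, 0.0005, 0, 0.05, 0, 0, 0.001, 0, 0.05, 0, 0, 0.0015, 0, 0.05, 0, 0, 0.002, 0, 0.05]' 
python3 - <<'E'
from h import *
seg()
E
```

```text
time: 26.25
ee_pos: [0.56, 0.3832, 0.1043]
tcp_rot: [-179.3, -0.2, -103.1]
wrist_force: [-0.8, -2.5, 0.9]
opening: 0.0591
grasp_force: 41.1
time: 26.58
ee_pos: [0.5601, 0.3833, 0.1031]
tcp_rot: [-179.3, -0.2, -103.1]
wrist_force: [-2.5, -4.2, 7.1]
opening: 0.0596
grasp_force: 42.1
X,Y 0.016 -0.001 z 0.1031 px 190.0 184.0
[192 200  10  17  99]
[201 200] rel tcp @Y=.03 [-0.0181 -0.0198] abs [-0.0021  0.0833]
[201 216] rel tcp @Y=.03 [-0.0151 -0.0632] abs [0.0009 0.04  ]
[196 216] rel tcp @Y=.03 [-0.0049 -0.0613] abs [0.0111 0.0419]
[192 212] rel tcp @Y=.03 [ 0.0023 -0.0488] abs [0.0183 0.0544]
[192 207] rel tcp @Y=.03 [ 0.0012 -0.0353] abs [0.0172 0.0679]
```

```bash
python3 drive.py '[-0.0005, 0, 0, 0, 0.05, -0.001, 0, 0, 0, 0.05, -0.0015, 0, 0, 0, 0.05, -0.0015, 0, 0, 0, 0.05]' 
python3 drive.py '[-0.0005, 0, 0, 0, 0.05, -0.001, 0, 0, 0, 0.05, -0.0015, 0, 0, 0, 0.05, -0.0015, 0, 0, 0, 0.05]' 
python3 - <<'E'
from h import *
seg(50)
E
```

```text
time: 26.97
ee_pos: [0.5605, 0.3846, 0.103]
tcp_rot: [-179.2, -0.2, -103.1]
wrist_force: [-1.0, -3.7, 5.0]
opening: 0.0592
grasp_force: 41.8
time: 27.3
ee_pos: [0.5605, 0.3847, 0.1029]
tcp_rot: [-179.3, -0.4, -103.1]
wrist_force: [-4.1, -10.0, 8.6]
opening: 0.0595
grasp_force: 42.0
X,Y 0.0174 -0.001 z 0.1029 px 189.0 184.0
[192 201  11  26 154]
[200 201] rel tcp @Y=.03 [-0.0174 -0.0219] abs [0.    0.081]
[202 225] rel tcp @Y=.03 [-0.0168 -0.0891] abs [0.0006 0.0138]
[194 226] rel tcp @Y=.03 [ 0.0001 -0.0888] abs [0.0175 0.0141]
[192 205] rel tcp @Y=.03 [-0.0007 -0.0297] abs [0.0167 0.0732]
```

Force rose to 10 N with no further motion, and the slab's outer edge reads X≈0 at both heights, so it is vertical and flush. I'll release and retreat.

```bash
python3 drive.py '[0.0005, 0, -0.0005, 0, 0.058, 0.0005, 0, -0.0005, 0, 0.06, 0.0005, 0, -0.0005, 0, 0.062, 0.0005, 0, -0.0005, 0, 0.065, 0.0005, 0, -0.0005, 0, 0.072]'|tail -3 
python3 drive.py '[0, 0, 0, 0, 0.085, 0, 0, 0, 0, 0.085, 0, 0, 0, 0, 0.085, 0, 0, 0, 0, 0.085, 0, 0, 0, 0, 0.085]'
python3 - <<'E'
from h import *
seg(50)
E
```

```text
wrist_force: [-0.1, -0.6, 0.9]
opening: 0.072
grasp_force: 0.0
time: 28.18
ee_pos: [0.5605, 0.3855, 0.1026]
tcp_rot: [-179.3, -0.2, -103.1]
wrist_force: [0.0, -0.3, -0.2]
opening: 0.0848
grasp_force: 0.0
X,Y 0.0182 -0.0009 z 0.1026 px 189.0 184.0
[132 188  22  19 214]
[152 190] rel tcp @Y=.03 [0.0702 0.021 ] abs [0.0883 0.1236]
[153 199] rel tcp @Y=.03 [ 0.0715 -0.0012] abs [0.0897 0.1014]
[150 204] rel tcp @Y=.03 [ 0.079  -0.0129] abs [0.0971 0.0898]
[134 206] rel tcp @Y=.03 [ 0.1093 -0.0128] abs [0.1275 0.0898]
[132 199] rel tcp @Y=.03 [0.1099 0.0052] abs [0.128  0.1078]
[143 188] rel tcp @Y=.03 [0.0857 0.0284] abs [0.1038 0.131 ]
[192 200  11  27 176]
[199 200] rel tcp @Y=.03 [-0.0163 -0.0186] abs [0.0018 0.084 ]
[202 223] rel tcp @Y=.03 [-0.018 -0.083] abs [0.0002 0.0196]
[195 226] rel tcp @Y=.03 [-0.0027 -0.0889] abs [0.0154 0.0137]
[192 208] rel tcp @Y=.03 [-0.0007 -0.0374] abs [0.0174 0.0652]
```

```bash
(python3 drive.py '[0, 0, -0.01, 0, 0.085, 0, 0, -0.03, 0, 0.085, 0, 0, -0.06, 0, 0.085, 0, 0, -0.1, 0, 0.085, 0, 0, -0.14, 0, 0.085]'
python3 drive.py '[0.04, 0, 0, 0, 0.085, 0.08, 0, 0, 0, 0.085, 0.12, 0, 0, 0, 0.085, 0.16, 0, 0, 0, 0.085, 0.2, 0, 0, 0, 0.085]'
python3 drive.py '[0.04, 0, 0, 0, 0.085, 0.08, 0, 0, 0, 0.085, 0.12, 0, 0, 0, 0.085, 0.16, 0, 0, 0, 0.085, 0.2, 0, 0, 0, 0.085]')|tail -6
python3 - <<'E'
from h import *
s=bot.camera("scene");t=bot.camera("top");cv2.imwrite("pics/es.png",s);cv2.imwrite("pics/et.png",t)
for n,im in(("scene",s),("top",t)):
    h=cv2.cvtColor(im,cv2.COLOR_BGR2HSV);x,y,w,hh=(150,125,90,125) if n=="scene" else (150,120,110,110)
    mk=((h[...,1]<35)&(h[...,2]>55)&(h[...,2]<175)&(im[...,1].astype(int)>im[...,0])&(im[...,1]>=im[...,2].astype(int)-4)).astype(np.uint8)
    r=np.zeros_like(mk);r[y:y+hh,x:x+w]=1
    k,l,st,c=cv2.connectedComponentsWithStats(mk*r)
    for i in range(1,k):
        if st[i,4]>80: 
            q=max(cv2.findContours((l==i).astype(np.uint8),0,2)[0],key=cv2.contourArea)
            print(n,st[i],[(v.tolist(),onY(v,.03,n).round(3).tolist(),((plane(n,v,.13)-O)[:2]@np.c_[U,V][:2]).round(3).tolist()) for v in cv2.approxPolyDP(cv2.convexHull(q),1.5,True)[:,0]])
# bystanders: red cap, before/after
for n in("scene","top"):
    a=cv2.imread(f"pics/{n}0.png");b=s if n=="scene" else t
    for nm,(x,y,w,hh) in dict(bottle=(270,205,30,40) if n=="scene" else (268,224,22,22),rock=(215,165,30,25) if n=="scene" else (248,136,28,28)).items():
        print(n,nm,cv2.absdiff(a,b)[y:y+hh,x:x+w].mean())
E
```

```text
time: 29.48
ee_pos: [0.4676, -0.0048, 0.2455]
tcp_rot: [-179.2, -0.2, -103.0]
wrist_force: [0.6, 0.3, 0.6]
opening: 0.0848
grasp_force: 0.0
scene [187 170  19  57 527] [([189, 170], [0.015, 0.16], [0.014, -0.012]), ([195, 170], [0.004, 0.159], [0.002, -0.01]), ([205, 215], [-0.008, 0.041], [-0.001, 0.126]), ([204, 222], [-0.004, 0.022], [0.003, 0.144]), ([200, 226], [0.005, 0.012], [0.011, 0.152]), ([193, 225], [0.019, 0.017], [0.022, 0.147]), ([187, 179], [0.021, 0.14], [0.02, 0.017])]
top [170 137  20  18 252] [([187, 137], [-0.052, 0.611], [0.082, -0.086]), ([189, 140], [-0.051, 0.602], [0.076, -0.081]), ([187, 151], [-0.039, 0.554], [0.074, -0.055]), ([182, 154], [-0.029, 0.534], [0.084, -0.046]), ([172, 153], [-0.017, 0.528], [0.106, -0.044]), ([170, 150], [-0.019, 0.542], [0.113, -0.05]), ([171, 142], [-0.03, 0.581], [0.115, -0.068])]
top [204 169  18  30 405] [([210, 169], [-0.05, 0.474], [0.015, -0.026]), ([217, 170], [-0.059, 0.477], [-0.001, -0.026]), ([221, 175], [-0.06, 0.444], [-0.012, -0.017]), ([217, 198], [-0.007, 0.082], [-0.014, 0.034]), ([211, 197], [0.008, 0.076], [-0.001, 0.034]), ([204, 192], [0.01, 0.164], [0.017, 0.027]), ([205, 179], [-0.027, 0.373], [0.021, -0.002])]
scene bottle 6.2780555555555555
scene rock 3.2342222222222223
top bottle 3.9387052341597797
top rock 0.6900510204081632
```

Slab stands, and the bystanders' image patches are unchanged. I'll check the foot's outer edge (plate height) in the top view for gap and parallelism.

```bash
python3 - <<'E'
from h import *
t=cv2.imread("pics/et.png");g=cv2.GaussianBlur(cv2.cvtColor(t,cv2.COLOR_BGR2GRAY),(3,3),0)
for y in (173,178,184,190,196): print(y,g[y,200:232].tolist())
for n,z,X in(("foot",.01,0.),("top",.1,0.),("foot.fence",.01,.02)):
    for Y in(-.03,.03): print(n,Y,proj("top",O+X*U+Y*V+[0,0,z]).round(1),proj("scene",O+X*U+Y*V+[0,0,z]).round(1))
E
```

```text
173 [140, 178, 193, 192, 174, 141, 112, 108, 118, 122, 122, 122, 122, 122, 121, 112, 95, 79, 72, 84, 121, 167, 193, 198, 198, 198, 197, 196, 196, 196, 195, 194]
178 [90, 73, 65, 66, 76, 95, 114, 124, 126, 125, 124, 124, 124, 121, 108, 88, 76, 72, 71, 71, 68, 78, 118, 170, 197, 200, 198, 197, 196, 195, 195, 195]
184 [89, 106, 117, 107, 100, 108, 116, 117, 117, 117, 117, 117, 112, 99, 85, 78, 73, 71, 71, 70, 84, 128, 178, 201, 201, 199, 199, 197, 195, 195, 196, 197]
190 [68, 70, 76, 84, 93, 99, 102, 102, 104, 105, 106, 105, 97, 84, 76, 73, 73, 72, 75, 98, 145, 187, 202, 202, 200, 199, 197, 196, 197, 198, 199, 199]
196 [192, 186, 181, 176, 170, 160, 151, 141, 129, 114, 98, 87, 83, 80, 77, 74, 72, 78, 113, 164, 197, 205, 203, 202, 200, 198, 198, 199, 200, 201, 201, 199]
foot -0.03 [223.1 177.6] [199.2 207.9]
foot 0.03 [218.  200.7] [202.4 226.2]
top -0.03 [218.7 170.9] [196.1 175.8]
top 0.03 [213.  196.5] [199.3 193.8]
foot.fence -0.03 [215.5 176. ] [190.2 209. ]
foot.fence 0.03 [210.3 199.1] [193.  227.6]
```

```bash
python3 - <<'E'
from h import *
A=np.array([(plane("top",p,.01)-O)[:2]@np.c_[U,V][:2] for p in((222.35,178),(221.15,184),(219.8,190),(218.4,196))]);print(A.round(4))
print("yaw off",np.degrees(np.polyfit(A[:,1],A[:,0],1)[0]))
# plate front edge (X=-.06) for the same bias
t=cv2.imread("pics/et.png");g=cv2.cvtColor(t,cv2.COLOR_BGR2GRAY).astype(float)
B=[]
for y in range(180,212,3):
    r=g[y,230:256]; i=np.argmax(r<150); 
    if i>0: B.append((plane("top",(230+i-1+(r[i-1]-150)/(r[i-1]-r[i]),y),.01)-O)[:2]@np.c_[U,V][:2])
B=np.array(B);print(B.round(4),np.degrees(np.polyfit(B[:,1],B[:,0],1)[0]))
E
```

```text
[[ 0.0017 -0.0285]
 [ 0.0014 -0.0129]
 [ 0.0015  0.0027]
 [ 0.0017  0.0183]]
yaw off -0.026880014097910052
[[-0.059  -0.0356]
 [-0.0586 -0.0278]
 [-0.0584 -0.0199]
 [-0.059  -0.0122]
 [-0.0586 -0.0044]
 [-0.0589  0.0033]
 [-0.0589  0.0111]
 [-0.0586  0.0189]
 [-0.0594  0.0264]
 [-0.061   0.0338]
 [-0.0612  0.0414]] -1.569894461974226
```

The foot's outer edge is 59.2 mm in front of... i.e. at X≈0.0004 after correcting by the plate's edge (home is 0). It is parallel to the fence within a fraction of a degree and centred to about 1 mm. I'm handing it in.

```bash
python3 -c "
from workcell import bot
print(bot.job_done())"
```

```text
the job is handed in; nothing more can be done
None
```

The job is handed in, verdict not shown: by my last measurements the slab stands by itself on its square end, flush with the fence and centred to about 1 mm, and the rock and bottle look unmoved in the images.

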